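Find the stamped pastry crate and push it to the dispatch rail

TASK

One of the two white pastry crates on the prep board has a ring stamped on its underside: check both, first the left-hand crate as the robot sees it and then the right-hand one, by tipping each back towards the robot on its near bottom edge, well past half-way to standing on end, holding it there a moment and lowering it onto its base again without letting it drop. Then push the stamped crate across the board, away from the robot, until its far side sits flush against the dispatch rail, and leave the other crate where it stood. Do it all with the fingertips: never lift a crate off the board or turn it over, and do not disturb the cutter ring, spray bottle or measuring cup.

Things in the scene. Friction and masses are not known exactly. Their poses are not given: they have to be found in the camera images.
- board: White prep board fixed on the worktop, 360 (x) by 520 (y) by 12 mm thick; origin at the centre of its underside, x away from the robot, y left. Both crates stand on it, one in each half (y about +-130 mm).
- strip (a point): Steel foot strip fixed on the board along its y, 14 mm wide, 480 mm long, 6 mm high; this point is the middle of its far face, at the board's top. Each crate's near side starts 1 to 3 mm from that face, so the strip stops the near edge from sliding towards the robot when the crate is tipped.
- rail: Dispatch rail: straight fixed aluminium bar on the board's far part, 16 mm (x) by 500 mm (y) by 22 mm tall; origin at the centre of its underside (on the board's top face), x away from the robot, so that its near face is at x = -8 mm. It may be turned a few degrees relative to the board.
- crate_stamped: Open-topped white pastry crate, 140 (x) by 150 (y) by 80 mm tall, walls and floor 5 mm, empty, 0.3 to 0.5 kg, heavy floor: it falls back on its base by itself until tipped about 70 degrees. Origin at the centre of its underside, x to its far wall (away from the robot). A black ring 95 mm across with a bar in it is stamped underneath, seen from the far side when tipped. In either half of the board.
- crate_plain: Open-topped white pastry crate, 140 (x) by 150 (y) by 80 mm tall, walls and floor 5 mm, empty, 0.3 to 0.5 kg, heavy floor: it falls back on its base by itself until tipped about 70 degrees. Origin at the centre of its underside, x to its far wall (away from the robot). This one has a bare underside; otherwise identical to the stamped one.
- crate_stamped_near (a point): Middle of the stamped crate's near bottom edge (70 mm from its origin, towards the robot), the edge it tips on.
- crate_stamped_far (a point): Middle of the stamped crate's far bottom edge (70 mm from its origin, away from the robot), which goes flush to the rail.
- crate_plain_near (a point): Middle of the plain crate's near bottom edge (70 mm from its origin), the edge it tips on.
- crate_plain_far (a point): Middle of the plain crate's far bottom edge (70 mm from its origin).
- cutter: Bystander: round steel cutter ring, 56 mm diameter, 35 mm tall, standing on the board between the crates; origin at the centre of its underside.
- spray: Bystander: white spray-type bottle with a blue cap, 66 mm diameter, 170 mm tall, left of the board; origin at the centre of its underside.
- measure: Bystander: clear plastic measuring cup, 80 mm diameter, 90 mm tall, right of the board; origin at the centre of its underside.
There are look-alikes about, which are no part of the job. Leave any blue, green or pink look-alike of the crate_plain alone.

How it is judged:
By the outcome, as a careful person would: the job done as asked, in the order asked, and still so for the second after the job is handed in, with the robot touching nothing.
It also fails if it takes over 72 s, if anything falls off the work surface, if the arm or the gripper's body presses on something with over 40 N, if the wrist force passes 120 N, or if a joint passes its speed limit or range.

ROBOT

A 7-joint arm with a two-finger parallel gripper is mounted at the origin on the work surface. World frame = base frame: x ahead of the robot, y to its left, z up, the work surface at z = 0. Lengths are in m, angles in degrees, forces in N, time in s.
With the tool pointing down it reaches from about 0.425 to 0.95 m from the base axis. Payload 4.7 kg.
Tool frame: the origin (TCP) lies at the centre of the arm's flange, where the gripper is bolted on; the fingertips stand 173 mm ahead of it and the grasp point (between the pads) lies 155 mm ahead of it; y points along the fingers, z is the direction in which the jaws open and shut, and the axes are right-handed (so a half turn about y gives the same grasp; the last joint's range is limited). The gripper opens to 85 mm and grips with 20 to 120 N. Pads are 22 mm wide; open, the fingers measure 114 mm over their backs; the gripper's body (76 mm by 85 mm) begins 54 mm behind the grasp point. The pads swing forward as they close: fully open they stand 13 mm farther back than shut.
Start: joints at [-73.619, 26.849, -2.785, 87.806, 1.381, 65.374, -4.715], TCP at [0.209, 0.642, 0.405] pointing down, gripper open.
Joint ranges: [-148.3, 148.3], [-19.14, 114.17], [-79.39, 73.82], [5.75, 140.21], [-59.74, 239.74], [12.07, 113.84], [-152.46, 152.46]. Speed limits (degrees/s): [147.25, 147.25, 180, 180, 180, 180, 180].

INTERFACE

Orientations are given as a 3x3 rotation matrix whose columns are the frame's x, y, z axes.
In Python, from cell import * gives the robot as it stands.
- The arm moves only by the tool apply_moves, never from a script. Its argument "steps" is a list of rows, each a list of 3 entries, a list of its own where there are three numbers: the shift along the tool's x, y, z in mm, then the turn about the tool's y in degrees, then the closure, from -1 (fully open) to 1 (shut). A call has 1 to 10 rows; each row is the pose to reach, as a shift and turn from the pose measured when the call began, along the tool's axes at that moment; what a row does not reach only later rows make up. A row lasts 1/12 s, in which the tool goes at most 41.7 mm and 7.16 degrees, less where a joint would pass 70% of its speed; a pose out of reach is approached as far as the arm can. A call with a gripper value outside its range is refused whole. The fingers move at their own pace and stop on an object; "force" is the grip in N (left out, the last holds). Time passes only in rows, so rows that repeat a pose let the fingers close. It gives the time, the measured TCP pose, the force and the opening at its end, in the units of the state.
- get_obs(): the state, without advancing time (a new reading comes with each control period).
- get_image(name): name is "side" or "top"; returns a dict with "image" (384x512x3 uint8, red, green, blue), "range_z" (384x512 float32, m along the optical axis (not along the pixel's ray), 0 where there is no reading), "K" (3x3 intrinsics, pixels), "rvec" (rotation vector, rad) and "tvec" (3), from world to camera coordinates, as OpenCV has them. Camera axes: x right, y down, z forward; pixel columns grow to the right and rows downward; lengths in m; the calibration is good to about 2 mm. A picture is of the moment at which its call begins.
- job_done(): hands the job in, once; it reports no verdict.
Trained networks look in a picture, given as the dict that the camera call returned (one of the last four; its "shot" number tells which), for a name from the list of things; names that differ only in an ending like _2 or _b are one class to them, and where a whole thing is asked for, a point or a joint stands for the part that bears it (a point fixed in the world has none). Each returns a list of dicts, best first, with "confidence" (0 to 1); they miss things now and then, are a little off and sometimes report something else, mostly with a low value. They report only what shows in the picture. A call takes as long as a camera call. They do not tell look-alikes from the thing itself.
- find_in(picture, target): "rect" ([left, top, right, bottom] in pixels, round what is visible of it).
- spot_point(picture, target): "point" ([column, row] in pixels: a listed point, or the origin of a listed thing).
The state is a dict: "clock": time; "joints": joint angles; "qvel": joint speeds; "effort": joint torques, N m; "tcp_pos": TCP position; "tcp_rot": TCP orientation; "contact_force": force on the tool from outside, world axes, zero at the start; "torque": the same for the moment, N m; "opening": finger opening in m.
Only numpy, scipy, OpenCV 4.12 (cv2) and the standard library are available. Lean on these libraries where they do the work, as an engineer would, in place of code of your own. Each camera call takes 0.05 s, during which the arm holds its last target. There are 200 camera calls.

## Working session

There is one attempt and no reset: what is moved stays moved. The work goes in short steps, Python scripts to look and compute and a tool call to move; the robot and the scene stay as the last step left them, time stands still between calls to the robot, and variables do not carry over. Pictures are saved under pics/ and viewed, about 8 in all and at most 12, crops included, and the job is handed in when it is done.

Besides the shell and the picture viewer there is one more tool, called after "Call:" as name(argument=value, ...), one argument or row to a line, values as JSON. apply_moves: Moves the arm, as the interface text tells. Its arguments: {"type":"object","properties":{"steps":{"type":"array","items":{"type":"array"}},"force":{"type":"number"}},"required":["steps"]}

```bash
mkdir -p pics; ls; cat > h.py <<'E'
from cell import *
import numpy as np, cv2
def cam(n):
    p=get_image(n); R,_=cv2.Rodrigues(np.array(p["rvec"],float)); p["R"]=R; p["t"]=np.array(p["tvec"],float).ravel(); return p
def w(p,u,v,z=None):
    K=np.array(p["K"]); d=np.linalg.inv(K)@np.array([u,v,1.0]); o=-p["R"].T@p["t"]; D=p["R"].T@d
    s=(z-o[2])/D[2] if z is not None else p["range_z"][int(round(v)),int(round(u))]
    return o+s*D
def save(p,f): cv2.imwrite("pics/"+f,p["image"][:,:,::-1])
def cloud(p):
    v,u=np.mgrid[0:384,0:512]; z=p["range_z"]; K=np.array(p["K"])
    c=np.stack([(u-K[0,2])/K[0,0]*z,(v-K[1,2])/K[1,1]*z,z],-1)
    return (c-p["t"])@p["R"]
E
python3 - <<'E'
from h import *
np.set_printoptions(precision=4,suppress=True)
o=get_obs(); print(o)
a=cam("side");b=cam("top")
cv2.imwrite("pics/1.png",np.vstack([a["image"],b["image"]])[:,:,::-1][:, :])
save(a,"s1.png");save(b,"t1.png")
for n,p in(("side",a),("top",b)):
    print(n,-p["R"].T@p["t"],p["R"][2])
    for t in["board","strip","rail","crate_stamped","crate_plain","crate_plain_near","crate_plain_far","cutter","spray","measure"]:
        for r in spot_point(p,t)[:3]:
            z={"board":0,"spray":0,"measure":0}.get(t,.012)
            print(t,r["confidence"],r["point"],w(p,*r["point"],z))
E
```

```text
pics
{'clock': 0.0, 'joints': array([-73.6204,  26.8983,  -2.7856,  87.8731,   1.3803,  65.3739,
        -4.715 ]), 'qvel': array([ 0.0404, -0.0036, -0.0843,  0.0858, -0.0548, -0.0525, -0.1248]), 'effort': array([ -0.0002, -51.0308,  -0.0465, -23.7715,   0.0108,   0.0075,
         0.    ]), 'tcp_pos': array([0.2089, 0.6416, 0.4037]), 'tcp_rot': array([[ 0.9509, -0.0006,  0.3096],
       [-0.3096, -0.0019,  0.9509],
       [ 0.0001, -1.    , -0.002 ]]), 'contact_force': array([ 1.3253, -0.012 , -0.5554]), 'torque': array([ 0.0006, -0.0008, -0.0211]), 'opening': 0.08519431253970129}
side [ 0.4024 -0.5509  0.7547] [ 0.1463  0.6271 -0.7651]
board 0.69 [302.5, 208.6] [ 0.6482 -0.0185  0.    ]
strip 0.82 [265.5, 211.6] [ 0.5495 -0.0145  0.012 ]
strip 0.16 [252.1, 123.3] [0.5928 0.3337 0.012 ]
crate_stamped 0.67 [313.1, 250.3] [ 0.6308 -0.1501  0.012 ]
crate_plain 0.94 [188.7, 277.7] [ 0.3386 -0.1534  0.012 ]
crate_plain 0.83 [273.9, 173.3] [0.6046 0.1092 0.012 ]
crate_plain 0.72 [168.6, 193.8] [0.3133 0.1015 0.012 ]
crate_plain_near 0.97 [155.5, 276.1] [ 0.2669 -0.1326  0.012 ]
crate_plain
[... 891 characters left out ...]
4 -0.1365  0.012 ]
crate_plain 0.91 [137.2, 234.1] [0.3893 0.3907 0.012 ]
crate_plain 0.85 [226.3, 160.9] [0.6221 0.1139 0.012 ]
crate_plain 0.64 [222.0, 256.8] [0.3201 0.1244 0.012 ]
crate_plain_near 0.94 [240.9, 267.9] [0.2861 0.065  0.012 ]
crate_plain_near 0.84 [229.0, 182.0] [0.555  0.1047 0.012 ]
crate_plain_near 0.6 [305.2, 275.5] [ 0.2636 -0.1358  0.012 ]
crate_plain_far 0.91 [229.4, 139.9] [0.6894 0.1047 0.012 ]
crate_plain_far 0.65 [199.4, 248.2] [0.3465 0.1954 0.012 ]
crate_plain_far 0.61 [313.7, 230.6] [ 0.4035 -0.1628  0.012 ]
cutter 0.4 [263.4, 141.5] [ 0.685  -0.0035  0.012 ]
spray 0.65 [152.1, 169.9] [0.5931 0.3506 0.    ]
measure 0.58 [371.9, 152.8] [ 0.653  -0.3519  0.    ]
```

View pics/s1.png

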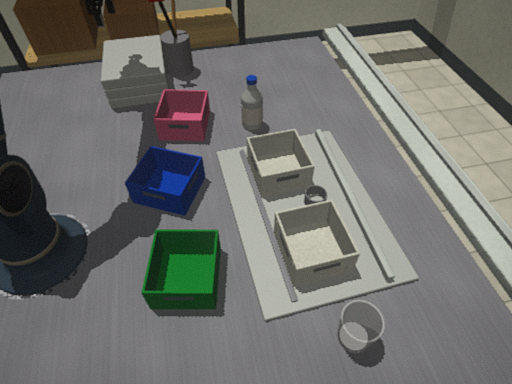

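View pics/t1.png

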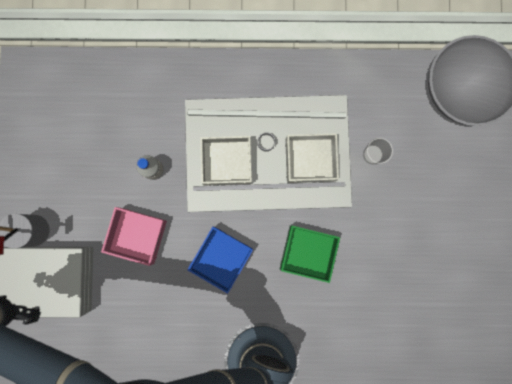

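```bash
python3 - <<'E'
from h import *
np.set_printoptions(precision=4,suppress=True)
p=cam("top"); C=cloud(p)
X=C.reshape(-1,3)
def box(x0,x1,y0,y1,z0,z1):
    m=np.all((X>[x0,y0,z0])&(X<[x1,y1,z1]),1); return X[m]
for y0,y1 in((.0,.25),(-.28,-.03)):
    P=box(.5,.75,y0,y1,.082,.105); 
    r=cv2.minAreaRect((P[:,:2]*1000).astype(np.float32)); print("rim",r,np.median(P[:,2]),cv2.boxPoints(r).tolist())
P=box(.74,.84,-.3,.3,.024,.05); r=cv2.minAreaRect((P[:,:2]*1000).astype(np.float32)); print("rail",r,cv2.boxPoints(r).tolist(),len(P))
P=box(.5,.57,-.3,.3,.0145,.03); r=cv2.minAreaRect((P[:,:2]*1000).astype(np.float32)); print("strip",r,len(P))
for y0,y1 in((-.28,.-.03) if 0 else (-.28,-.03),(.03,.25)):
  pass
P=box(.64,.72,-.04,.04,.03,.07);print("cutter",P.min(0),P.max(0))
E
```

```text
File "<stdin>", line 12
    for y0,y1 in((-.28,.-.03) if 0 else (-.28,-.03),(.03,.25)):
                       ^
SyntaxError: invalid syntax
```

The side view shows the white crates at about (280,160) on the left and (315,240) on the right, with the rail beyond them and the cutter between them at (315,195). The top view shows the crates at (228,160) and (313,157). The coloured look-alikes are nearer the robot.

```bash
python3 - <<'E'
from h import *
np.set_printoptions(precision=1,suppress=True)
for n in("top","side"):
    p=cam(n); X=cloud(p).reshape(-1,3)*1000
    def box(x0,x1,y0,y1,z0,z1):
        return X[np.all((X>[x0,y0,z0])&(X<[x1,y1,z1]),1)]
    def rect(s,P):
        if len(P)<8: print(n,s,len(P)); return
        r=cv2.minAreaRect(P[:,:2].astype(np.float32)); print(n,s,len(P),np.array(r[0]),np.array(r[1]),round(r[2],2),"zmed",np.median(P[:,2]),np.round(cv2.boxPoints(r)).tolist())
    rect("crateL",box(500,750,30,250,85,105)); rect("crateR",box(500,750,-280,-30,85,105))
    rect("rail",box(730,860,-320,300,27,50)); rect("strip",box(500,565,-300,300,15.5,30))
    print("boardz",np.median(box(570,580,-30,20,0,40)[:,2]))
    P=box(640,740,-40,40,30,60);print("cutter",P.min(0),P.max(0))
    P=box(520,680,290,420,20,300);print("spray",P.min(0),P.max(0))
    P=box(560,740,-440,-290,20,300);print("meas",P.min(0) if len(P) else 0,P.max(0) if len(P) else 0)
E
```

```text
top crateL 349 [616.8 113.1] [141.  151.4] 2.03 zmed 92.41933445354871 [[544.0, 186.0], [549.0, 35.0], [690.0, 40.0], [685.0, 191.0]]
top crateR 361 [ 626.7 -149.3] [141.9 150.6] 2.23 zmed 92.35869302336246 [[553.0, -77.0], [559.0, -227.0], [701.0, -222.0], [695.0, -71.0]]
top rail 842 [770.9 -12.8] [495.9  19. ] 89.44 zmed 34.60084644604999 [[759.0, -261.0], [778.0, -261.0], [783.0, 235.0], [764.0, 235.0]]
top strip 1196 [532.5 -20.6] [513.5  64.9] 89.99 zmed 18.256367865266462 [[500.0, -277.0], [565.0, -277.0], [565.0, 236.0], [500.0, 236.0]]
boardz 12.39778909099946
cutter [652.9 -35.7  30.1] [708.6  39.2  58.9]
spray [561.1 312.5  20. ] [626.7 378.  177.5]
meas [ 608.3 -392.1   20. ] [ 685.9 -313.2   98.2]
side crateL 531 [617.9 113. ] [141.3 155. ] 2.08 zmed 90.90973790500098 [[544.0, 188.0], [550.0, 33.0], [691.0, 38.0], [686.0, 193.0]]
side crateR 808 [ 627.  -149.2] [141.5 152.2] 1.88 zmed 91.17996639816292 [[554.0, -76.0], [559.0, -228.0], [700.0, -223.0], [695.0, -71.0]]
side rail 1104 [772.1 -12.7] [499.6  17.8] 89.16 zmed 33.508929107847266 [[760.0, -262.0], [777.0, -263.0], [785.0, 237.0], [767.0, 237.0]]
side strip 1019 [532.8 -14.9] [ 62.3 490. ] 0.25 zmed 18.1188356998343 [[501.0, 230.0], [503.0, -260.0], [565.0, -260.0], [563.0, 230.0]]
boardz 11.985851150668516
cutter [640.8 -37.9  30. ] [710.4  39.9  60. ]
spray [562.6 310.2  20.4] [625.4 361.4 172.3]
meas [ 608.  -391.9   20. ] [ 687.9 -313.5   92.8]
```

Call:
apply_moves(
  steps=[
    [[458,0,-410],70,-1],
    [[458,0,-410],70,-1],
    [[458,0,-410],70,-1],
    [[458,0,-410],70,-1],
    [[458,0,-410],70,-1],
    [[458,0,-410],70,-1],
    [[458,0,-410],70,-1],
    [[458,0,-410],70,-1],
    [[458,0,-410],70,-1],
    [[458,0,-410],70,-1],
  ],
)

```text
clock: 2.03
tcp_pos: [0.4187, 0.2795, 0.4051]
tcp_rot: [[0.029, 0.001, 1.0], [-1.0, 0.001, 0.029], [-0.001, -1.0, 0.001]]
contact_force: [1.0, -0.6, 0.2]
opening: 0.0854
```

```bash
cat > go.py <<'E'
import sys
from h import *
# go.py x y z yaw(of tool z axis, deg) -> tool shift
o=get_obs();R=np.array(o["tcp_rot"]);p=np.array(o["tcp_pos"])*1000
a=np.degrees(np.arctan2(R[1,2],R[0,2]))
print("t",round(o["clock"],2),"pos",p.round(1),"yaw",round(a,2),"F",np.round(o["contact_force"],1),"open",round(o["opening"],3))
if len(sys.argv)>3:
    g=np.array(list(map(float,sys.argv[1:4]))); print("shift",(R.T@(g-p)).round(1),"turn",round(a-float(sys.argv[4]),1))
E
python3 go.py 518 109.5 232 2
```

```text
t 2.03 pos [418.7 279.5 405.1] yaw 1.65 F [ 1.  -0.6  0.2] open 0.085
shift [173.  173.   94.3] turn -0.4
```

Call:
apply_moves(
  steps=[
    [[173,0,94],0,-1],
    [[173,0,94],0,-1],
    [[173,0,94],0,-1],
    [[173,0,94],0,-1],
    [[173,40,94],0,-1],
    [[173,80,94],0,-1],
    [[173,80,94],0,-1],
    [[173,80,94],0,-1],
  ],
)

```text
clock: 2.7
tcp_pos: [0.5168, 0.109, 0.3229]
tcp_rot: [[0.028, -0.005, 1.0], [-1.0, -0.001, 0.028], [0.001, -1.0, -0.005]]
contact_force: [0.9, -0.5, 0.9]
opening: 0.0855
```

```bash
python3 go.py 518 109.5 232 2; python3 - <<'E'
from h import *
save(cam("side"),"s2.png")
E
```

```text
t 2.7 pos [516.8 109.  322.9] yaw 1.59 F [ 0.9 -0.5  0.9] open 0.086
shift [-0.5 90.9  1.7] turn -0.4
```

View pics/s2.png

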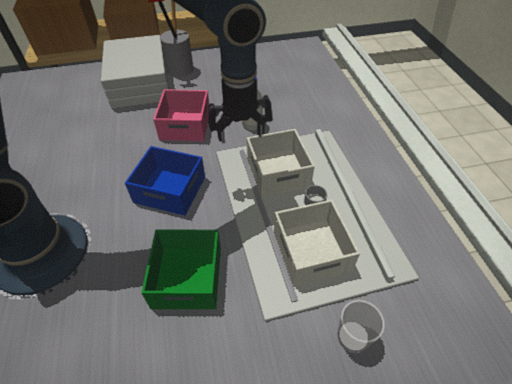

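The gripper hangs above the left crate's near wall at about (240,110), with its fingers spread along x. The scene is undisturbed, so I'll descend.

Call:
apply_moves(
  steps=[
    [[-1,40,2],0,-1],
    [[-1,75,2],0,-1],
    [[-1,91,2],0,-1],
    [[-1,91,2],0,-1],
    [[-1,91,-3],0,-1],
    [[-1,91,-6],0,-1],
    [[-1,91,-8],0,-1],
  ],
)

```text
clock: 3.33
tcp_pos: [0.5098, 0.1114, 0.2361]
tcp_rot: [[0.03, 0.003, 1.0], [-1.0, 0.002, 0.03], [-0.002, -1.0, 0.003]]
contact_force: [0.4, -0.7, -0.3]
opening: 0.0854
```

```bash
python3 go.py 510 109.5 232 2; python3 - <<'E'
from h import *
b=cam("side");C=cloud(b)
cv2.imwrite("pics/s3.png",cv2.resize(b["image"][60:240,180:380,::-1],(800,600),interpolation=cv2.INTER_CUBIC)[:, :])
X=C.reshape(-1,3)*1000
P=X[np.all((X>[480,60,85])&(X<[620,160,250]),1)]
for z in range(60,170,10):
    Q=X[np.all((X>[440,85,z])&(X<[640,135,z+10]),1)]
    print(z,[(int(lo),int(((Q[:,0]>=lo)&(Q[:,0]<lo+10)).sum())) for lo in range(440,640,10) if ((Q[:,0]>=lo)&(Q[:,0]<lo+10)).sum()>2])
E
```

```text
t 3.33 pos [509.8 111.4 236.1] yaw 1.73 F [ 0.4 -0.7 -0.3] open 0.085
shift [1.9 4.1 0.1] turn -0.3
60 [(540, 11)]
70 [(540, 16)]
80 [(460, 9), (540, 14), (550, 8), (560, 8)]
90 [(450, 7), (460, 11), (540, 14), (550, 22), (560, 6)]
100 [(450, 6), (460, 12), (550, 11), (560, 9)]
110 [(450, 8), (460, 7), (550, 7), (560, 4)]
120 [(440, 10), (450, 25), (460, 27), (470, 4), (550, 12), (560, 28), (570, 13), (580, 4)]
130 [(440, 11), (460, 19), (470, 14), (490, 3), (500, 5), (510, 5), (520, 4), (540, 5), (550, 14), (560, 3), (570, 15), (580, 7)]
140 [(440, 12), (450, 4), (470, 33), (480, 11), (490, 5), (500, 11), (510, 12), (520, 8), (530, 6), (540, 20), (550, 9), (570, 12), (580, 7)]
150 [(440, 19), (450, 6), (470, 3), (480, 18), (490, 8), (500, 7), (510, 13), (520, 7), (530, 14), (540, 6), (570, 11)]
160 [(440, 17), (450, 15), (460, 5), (470, 7), (480, 18), (490, 21), (500, 19), (510, 11), (520, 17), (530, 16), (540, 11), (550, 4), (560, 17), (570, 13)]
```

View pics/s3.png

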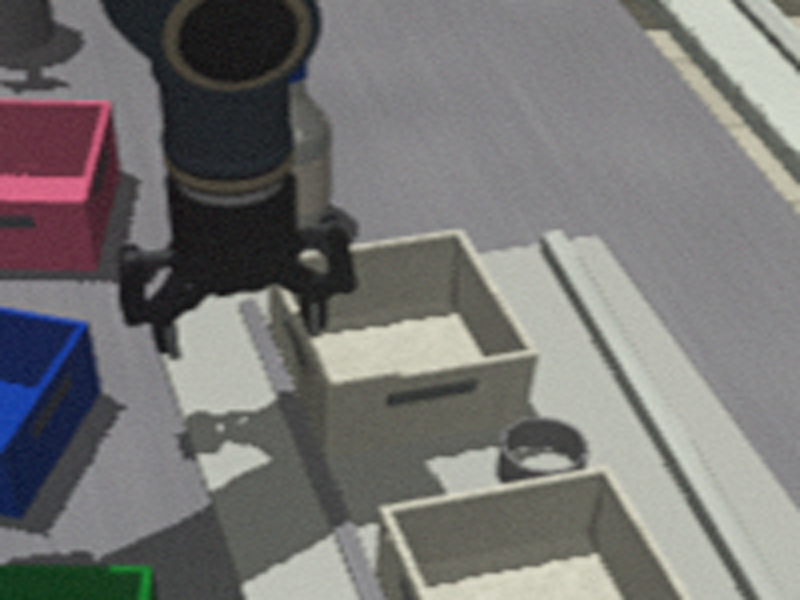

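The front finger is inside the crate next to its near wall. The crate, cutter and rail haven't moved. The dark handle mark on the wall sits at about s=60, so I'll go 12 mm lower before pulling.

Call:
apply_moves(
  steps=[
    [[1,0,3],0,-1],
    [[1,8,3],0,-1],
    [[1,13,3],0,-1],
    [[1,13,3],0,-1],
    [[1,13,1],0,-1],
    [[1,13,-1],0,-1],
    [[1,13,-2],0,-1],
    [[1,13,-3],0,-1],
    [[1,13,-4],0,-1],
    [[1,13,-4],0,-1],
  ],
)

```text
clock: 4.22
tcp_pos: [0.5062, 0.1101, 0.2231]
tcp_rot: [[0.03, 0.005, 1.0], [-1.0, 0.002, 0.03], [-0.002, -1.0, 0.005]]
contact_force: [4.7, 0.3, -3.7]
opening: 0.0854
```

```bash
cat > tilt.py <<'E'
from h import *
import sys
# tilt estimate: far wall rim / near-wall outer side of crate from both views
y0,y1=map(float,sys.argv[1:3]); np.set_printoptions(precision=1,suppress=True)
for n in("side","top"):
    p=cam(n); X=cloud(p).reshape(-1,3)*1000; I=p["image"].reshape(-1,3).astype(int)
    m=np.all((X>[400,y0,16])&(X<[760,y1,220]),1)&(I.min(1)>60)
    P=X[m]
    print(n,"n",len(P),"zmax",np.percentile(P[:,2],[90,97,99.5]),"x",np.percentile(P[:,0],[.5,50,99.5]))
    # highest points
    Q=P[P[:,2]>np.percentile(P[:,2],97)]; print("  top pts mean",Q.mean(0))
    save(p,sys.argv[3]+n[0]+".png")
E
python3 go.py
```

```text
t 4.22 pos [506.2 110.1 223.1] yaw 1.72 F [ 4.7  0.3 -3.7] open 0.085
```

Call:
apply_moves(
  steps=[
    [[0,0,-2],0,-1],
    [[0,0,-4],0,-1],
    [[0,0,-6],0,-1],
    [[0,0,-8],0,-1],
    [[0,0,-10],0,-1],
    [[0,0.5,-12],0,-1],
    [[0,1,-14],0,-1],
    [[0,1,-16],0,-1],
    [[0,1.5,-18],0,-1],
    [[0,1.5,-18],0,-1],
  ],
)

```text
clock: 5.05
tcp_pos: [0.4898, 0.1096, 0.2225]
tcp_rot: [[0.03, 0.011, 1.0], [-1.0, 0.003, 0.03], [-0.003, -1.0, 0.011]]
contact_force: [6.5, -0.3, -0.2]
opening: 0.0856
```

```bash
python3 go.py; python3 tilt.py 30 200 a
```

```text
t 5.05 pos [489.8 109.6 222.5] yaw 1.69 F [ 6.5 -0.3 -0.2] open 0.086
side n 3145 zmax [116.2 132.7 166.1] x [417.1 607.9 673.9]
  top pts mean [555.8 108.  152.4]
top n 2485 zmax [114.6 133.  167.1] x [477.4 620.8 756.2]
  top pts mean [611.1 121.9 147.6]
```

View pics/as.png

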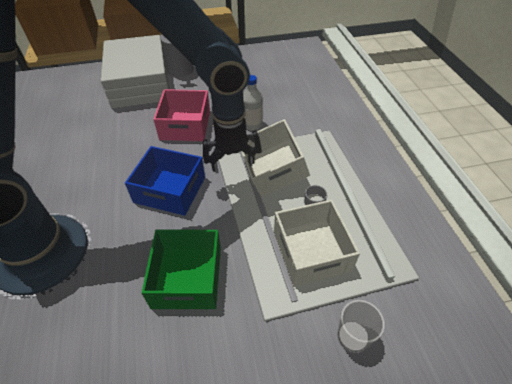

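The left crate is tipping at (275,155), about 19° so far, with its near edge held by the strip and nothing else touched. I'll carry on.

Call:
apply_moves(
  steps=[
    [[0,0.8,-2.4],0,-1],
    [[0,1.6,-4.8],0,-1],
    [[0,2.4,-7.2],0,-1],
    [[0,3.3,-9.5],0,-1],
    [[0,4.4,-11.6],0,-1],
    [[0,5.5,-13.7],0,-1],
    [[0,6.6,-15.6],0,-1],
    [[0,7.8,-17.4],0,-1],
    [[0,9.2,-19.4],0,-1],
    [[0,10.5,-21],0,-1],
  ],
)

```text
clock: 5.98
tcp_pos: [0.469, 0.1089, 0.2117]
tcp_rot: [[0.029, 0.011, 1.0], [-1.0, 0.003, 0.029], [-0.003, -1.0, 0.011]]
contact_force: [4.1, -1.4, 2.1]
opening: 0.0855
```

```bash
python3 go.py; cat > fit.py <<'E'
from h import *
import sys
# tilt from side view: crate's near-right outer wall face plane / wall-bottom edges. y of right wall given
from scipy.optimize import minimize_scalar
px,py,yaw=map(float,sys.argv[1:4]); 
ps=[cam("side"),cam("top")]
X=np.vstack([cloud(p).reshape(-1,3)*1000 for p in ps]); I=np.vstack([p["image"].reshape(-1,3) for p in ps]).astype(int)
c,s=np.cos(np.radians(yaw)),np.sin(np.radians(yaw))
d=X-[px,py,12]; L=np.stack([c*d[:,0]+s*d[:,1],-s*d[:,0]+c*d[:,1],d[:,2]],1)
L=L[(np.abs(L[:,1])<78)&(L[:,2]>6)&(L[:,2]<190)&(L[:,0]>-90)&(L[:,0]<160)&(I.min(1)>60)]
def cost(th):
    t=np.radians(th); f=L[:,0]*np.cos(t)+L[:,2]*np.sin(t); u=-L[:,0]*np.sin(t)+L[:,2]*np.cos(t)
    inb=(f>-4)&(f<144)&(u>-4)&(u<84)
    e=np.minimum.reduce([abs(f-5),abs(f-135),abs(u-5),75-abs(L[:,1])+0*u,abs(f),abs(f-140)])
    return -(np.exp(-(e/3)**2)*inb).sum()+ 0.5*(~inb).sum()
th=np.arange(0,90,1.); v=[cost(t) for t in th]; i=np.argsort(v)[:4]; print("tilt",th[i],np.array(v)[i].round(0),len(L))
for n,p in zip("st",ps): save(p,sys.argv[4]+n+".png")
E
python3 fit.py 544.6 110.5 2 b
```

```text
t 5.98 pos [469.  108.9 211.7] yaw 1.68 F [ 4.1 -1.4  2.1] open 0.085
tilt [44. 43. 45. 42.] [-2492. -2434. -2434. -2337.] 5449
```

Call:
apply_moves(
  steps=[
    [[0,1.2,-1.3],0,-1],
    [[0,2.4,-2.7],0,-1],
    [[0,3.7,-4],0,-1],
    [[0,5,-5.3],0,-1],
    [[0,6.4,-6.6],0,-1],
    [[0,7.8,-7.8],0,-1],
    [[0,9.2,-8.9],0,-1],
    [[0,10.7,-9.9],0,-1],
    [[0,12.2,-11],0,-1],
    [[0,12.2,-11],0,-1],
  ],
)

```text
clock: 6.92
tcp_pos: [0.4572, 0.1087, 0.1987]
tcp_rot: [[0.03, 0.008, 1.0], [-1.0, 0.003, 0.03], [-0.002, -1.0, 0.008]]
contact_force: [1.0, 0.4, 3.3]
opening: 0.0854
```

```bash
python3 go.py;python3 fit.py 544.6 110.5 2 c; python3 - <<'E'
import cv2,numpy as np
a=cv2.imread("pics/cs.png")[60:300,120:440];b=cv2.imread("pics/ct.png")[60:300,120:440]
cv2.imwrite("pics/c2.png",np.hstack([cv2.resize(a,(400,300)),cv2.resize(b,(400,300))]))
E
```

```text
t 6.92 pos [457.2 108.7 198.7] yaw 1.7 F [1.  0.4 3.3] open 0.085
tilt [61. 60. 62. 63.] [-2051. -2039. -2033. -2003.] 4822
```

View pics/cs.png

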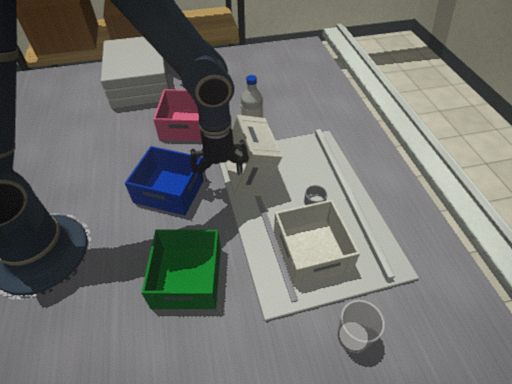

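The side view shows the left crate tipped to about 61° at (258,155). The underside faces away from this camera. I'll see what else shows it while the crate is held.

```bash
python3 - <<'E'
from h import *
for n in("side","top"):
    p=cam(n)
    print(n,p["t"],p["rvec"])
    for t in["crate_stamped","crate_plain","crate_stamped_near","crate_stamped_far"]:
        print(t,[(r["confidence"],np.round(r["point"])) for r in spot_point(p,t)[:4]])
    print("rect",[(r["confidence"],np.round(r["rect"])) for r in find_in(p,"crate_stamped")],[(r["confidence"],np.round(r["rect"])) for r in find_in(p,"crate_plain")])
import cell; print([k for k in dir(cell) if not k.startswith("_")])
a=cv2.imread("pics/ct.png")[80:220,160:400]; cv2.imwrite("pics/ct2.png",cv2.resize(a,(800,466),interpolation=cv2.INTER_CUBIC))
E
python3 go.py
```

```text
side [-0.51681114  0.14612355  0.86400891] [ 2.42837209 -0.28113946  0.1013859 ]
crate_stamped [(0.71, array([265., 160.])), (0.7, array([315., 253.]))]
crate_plain [(0.96, array([190., 276.])), (0.82, array([267., 159.])), (0.64, array([168., 190.]))]
crate_stamped_near [(0.91, array([286., 258.]))]
crate_stamped_far [(0.62, array([339., 243.]))]
rect [(0.63, array([277., 199., 361., 285.]))] [(0.94, array([226., 116., 283., 194.])), (0.92, array([157.,  86., 205., 141.])), (0.82, array([127., 147., 205., 213.])), (0.76, array([144., 230., 222., 308.]))]
top [0.02681398 0.53774915 1.5447227 ] [ 2.19426075 -2.18052131  0.08845308]
crate_stamped [(0.92, array([306., 159.]))]
crate_plain [(0.86, array([226., 176.])), (0.65, array([309., 254.])), (0.56, array([140., 236.]))]
crate_stamped_near [(0.69, array([311., 182.]))]
crate_stamped_far [(0.73, array([304., 136.]))]
rect [(0.83, array([285., 133., 335., 185.]))] [(0.84, array([102., 208., 168., 261.])), (0.72, array([281., 228., 341., 283.])), (0.68, array([189., 242., 252., 276.])), (0.64, array([198., 159., 252., 206.]))]
['Unreachable', 'find_in', 'get_image', 'get_obs', 'job_done', 'spot_point']
t 7.72 pos [457.7 108.7 199. ] yaw 1.7 F [-1.3 -1.2  2.5] open 0.086
```

View pics/ct2.png

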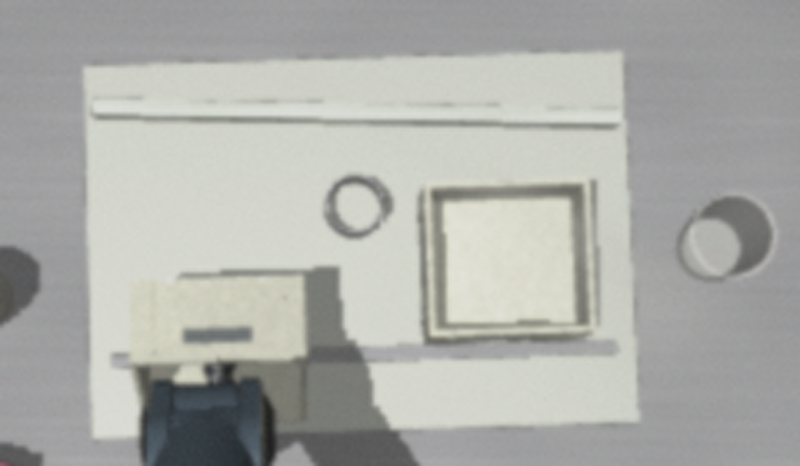

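The top view shows the left crate tipped with its far wall uppermost. The right crate, cutter, rail and cup haven't moved. The ring can't be seen from either camera, because the underside faces away from both. So far the networks consistently place `crate_stamped` and its near and far points on the right crate. I'll tip a little further, hold, then lower.

Call:
apply_moves(
  steps=[
    [[0,0.8,-0.8],0,-1],
    [[0,1.6,-1.6],0,-1],
    [[0,2.4,-2.2],0,-1],
    [[0,2.4,-2.2],0,-1],
    [[0,2.4,-2.2],0,-1],
    [[0,2.4,-2.2],0,-1],
    [[0,2.4,-2.2],0,-1],
  ],
)

```text
clock: 8.3
tcp_pos: [0.4569, 0.1087, 0.1979]
tcp_rot: [[0.029, 0.013, 0.999], [-1.0, 0.004, 0.029], [-0.004, -1.0, 0.013]]
contact_force: [1.2, 0.2, 12.2]
opening: 0.0851
```

```bash
python3 go.py;python3 fit.py 544.6 110.5 2 d
```

```text
t 8.3 pos [456.9 108.7 197.9] yaw 1.66 F [ 1.2  0.2 12.2] open 0.085
tilt [62. 61. 63. 64.] [-2077. -2070. -2067. -2035.] 4837
```

```bash
python3 - <<'E'
from h import *
for n in("side","top"):
    p=cam(n); X=cloud(p)*1000; I=p["image"].astype(int)
    m=(I[...,2]>I[...,0]+35)&(X[...,0]<450)&(X[...,2]>60)&(X[...,2]<100)&(abs(X[...,1]-120)<130)
    P=X[m]; r=cv2.minAreaRect(P[:,:2].astype(np.float32)); print(n,len(P),cv2.boxPoints(r).round().tolist(),P[:,2].max())
    if n=="side": cv2.imwrite("pics/e.png",cv2.resize(p["image"][110:220,110:310,::-1],(800,440),interpolation=cv2.INTER_CUBIC))
p0=cv2.imread("pics/t1.png").astype(int); p1=cv2.imread("pics/dt.png").astype(int)
m0=(p0[...,0]>p0[...,2]+60);m1=(p1[...,0]>p1[...,2]+60)
for m in(m0,m1):
    m[:200]=0;m[:,:170]=0;m[:,270:]=0; ys,xs=np.nonzero(m);print(xs.min(),xs.max(),ys.min(),ys.max(),len(xs))
E
```

```text
side 926 [[216.0, 103.0], [349.0, 28.0], [419.0, 153.0], [286.0, 228.0]] 83.6178006484132
top 165 [[269.0, 221.0], [276.0, 29.0], [373.0, 32.0], [367.0, 224.0]] 92.23268430291981
188 252 227 291 2172
188 252 242 275 452
```

View pics/e.png

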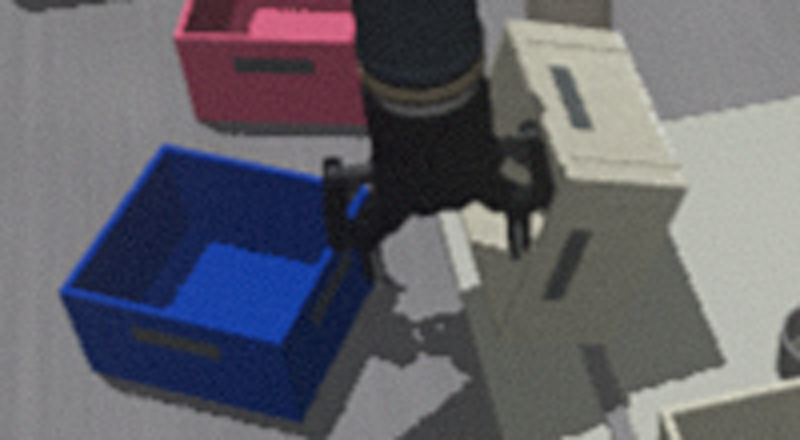

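The crop shows the gripper's outer knuckle just reaching the blue look-alike's rim at (345,230), with about 12 N upward. That explains why it stopped at 62°. The tilt has been held there, so I'll back out along the arc, which also clears the blue crate.

Call:
apply_moves(
  steps=[
    [[0,-1.8,0.8],0,-1],
    [[0,-3.4,2.4],0,-1],
    [[0,-5.1,3.9],0,-1],
    [[0,-6.8,5.4],0,-1],
    [[0,-8.4,7],0,-1],
    [[0,-10,8.7],0,-1],
    [[0,-11.5,10.4],0,-1],
    [[0,-12.9,12.2],0,-1],
    [[0,-14.2,14],0,-1],
    [[0,-15.5,15.9],0,-1],
  ],
)

```text
clock: 9.33
tcp_pos: [0.4734, 0.1091, 0.2141]
tcp_rot: [[0.029, 0.015, 0.999], [-1.0, 0.004, 0.029], [-0.004, -1.0, 0.015]]
contact_force: [3.3, -0.4, 2.6]
opening: 0.0854
```

```bash
python3 go.py;python3 fit.py 544.6 110.5 2 f; python3 - <<'E'
from h import *
p=cam("side"); X=cloud(p)*1000; I=p["image"].astype(int)
m=(I[...,2]>I[...,0]+35)&(X[...,0]<450)&(X[...,2]>60)&(X[...,2]<100)&(abs(X[...,1]-120)<130)
P=X[m]; r=cv2.minAreaRect(P[:,:2].astype(np.float32)); print(len(P),cv2.boxPoints(r).round().tolist())
E
```

```text
t 9.33 pos [473.4 109.1 214.1] yaw 1.66 F [ 3.3 -0.4  2.6] open 0.085
tilt [38. 37. 36. 39.] [-2662. -2646. -2518. -2413.] 5524
1011 [[216.0, 103.0], [348.0, 28.0], [419.0, 154.0], [286.0, 228.0]]
```

Call:
apply_moves(
  steps=[
    [[0,-1.1,2],0,-1],
    [[0,-2.3,4.2],0,-1],
    [[0,-3.4,6.4],0,-1],
    [[0,-4.3,8.6],0,-1],
    [[0,-5,10.8],0,-1],
    [[0,-5.8,13],0,-1],
    [[0,-6.5,15],0,-1],
    [[0,-7,17],0,-1],
    [[0,-7.5,19],0,-1],
    [[0,-7.7,21],0,-1],
  ],
)

```text
clock: 10.32
tcp_pos: [0.4956, 0.1098, 0.2228]
tcp_rot: [[0.029, 0.019, 0.999], [-1.0, 0.005, 0.029], [-0.004, -1.0, 0.019]]
contact_force: [4.1, 0.4, 6.3]
opening: 0.0856
```

Call:
apply_moves(
  steps=[
    [[0,0,2],0,-1],
    [[0,0,4],0,-1],
    [[0,0,6],0,-1],
    [[0,0,8],0,-1],
    [[0,0,10],0,-1],
    [[0,0,11.5],0,-1],
    [[0,0,13],0,-1],
    [[0,0,15],0,-1],
    [[0,0,17],0,-1],
    [[0,0,19],0,-1],
  ],
)

```text
clock: 11.15
tcp_pos: [0.5144, 0.1103, 0.2229]
tcp_rot: [[0.029, 0.018, 0.999], [-1.0, 0.005, 0.029], [-0.004, -1.0, 0.018]]
contact_force: [0.0, -0.2, 0.0]
opening: 0.0855
```

```bash
python3 go.py;python3 fit.py 544.6 110.5 2 g; cat > rects.py <<'E'
from h import *
np.set_printoptions(precision=1,suppress=True)
for n in("top","side"):
    p=cam(n); X=cloud(p).reshape(-1,3)*1000; I=p["image"].reshape(-1,3).min(1)
    for s,y0,y1 in(("L",25,215),("R",-280,-40)):
        P=X[np.all((X>[520,y0,84])&(X<[775,y1,97]),1)&(I>70)]
        if len(P)>20:
            r=cv2.minAreaRect(P[:,:2].astype(np.float32)); print(n,s,np.array(r[0]),np.array(r[1]),round(r[2],2),"z",np.median(P[:,2]))
    P=X[np.all((X>[640,-38,30])&(X<[720,35,44]),1)]; print(n,"cutter",(P.min(0)+P.max(0))/2)
E
python3 rects.py; python3 go.py 528 -152 300 2
```

```text
t 11.15 pos [514.4 110.3 222.9] yaw 1.65 F [ 0.  -0.2  0. ] open 0.086
tilt [2. 3. 1. 0.] [-2229. -2147. -2123. -1965.] 3779
top L [615.6 112.9] [140.  150.9] 2.16 z 92.71824644404347
top R [ 626.6 -149.1] [142.2 150.8] 2.35 z 92.09007362505226
top cutter [682.   -9.4  37.1]
side L [616.2 113. ] [141.3 153.2] 2.23 z 90.92699208460589
side R [ 627.2 -149. ] [141.5 152.1] 2.14 z 91.10979429762499
side cutter [681.7 -10.3  37. ]
t 11.35 pos [514.6 110.3 223.1] yaw 1.64 F [ 0.1  0.8 -1.1] open 0.085
shift [262.3 -77.9   7.4] turn -0.4
```

Call:
apply_moves(
  steps=[
    [[0,-40,4],0,-1],
    [[0,-78,8],0,-1],
    [[40,-78,8],0,-1],
    [[120,-78,8],0,-1],
    [[262,-78,8],0,-0.3],
    [[262,-78,8],0,-0.3],
    [[262,-78,8],0,-0.3],
    [[262,-78,8],0,-0.3],
    [[262,-78,8],0,-0.3],
    [[262,-78,8],0,-0.3],
  ],
  force=60,
)

```text
clock: 12.18
tcp_pos: [0.5276, -0.1569, 0.3005]
tcp_rot: [[0.02, 0.019, 1.0], [-1.0, 0.002, 0.02], [-0.002, -1.0, 0.019]]
contact_force: [-1.1, -0.1, -1.0]
opening: 0.0555
```

```bash
python3 go.py 528 -152 260 2; python3 - <<'E'
from h import *
np.set_printoptions(precision=1,suppress=True)
for n in("side","top"):
    p=cam(n); X=cloud(p)*1000; I=p["image"].astype(int)
    m=(I[...,1]>I[...,0]+30)&(I[...,1]>I[...,2]+20)&(X[...,0]<460)&(X[...,2]>60)&(X[...,2]<100)&(X[...,1]<0)
    P=X[m]; r=cv2.minAreaRect(P[:,:2].astype(np.float32)); print(n,len(P),cv2.boxPoints(r).round().tolist())
    Q=X[(I.max(-1)<75)&(abs(X[...,1]+150)<60)&(abs(X[...,0]-528)<100)&(X[...,2]>105)&(X[...,2]<250)]
    print("finger low z",np.percentile(Q[:,2],[0.5,1,3]) if len(Q) else 0)
    for z in range(110,220,10):
        q=Q[(Q[:,2]>=z)&(Q[:,2]<z+10)]
        if len(q)>3: print(z,len(q),q[:,0].min(),q[:,0].max(), np.sort(q[:,0])[::max(1,len(q)//8)])
    save(p,"i"+n[0]+".png")
E
```

```text
t 12.18 pos [ 527.6 -156.9  300.5] yaw 1.15 F [-1.1 -0.1 -1. ] open 0.055
shift [-4.9 40.5 -0.3] turn -0.8
side 1174 [[249.0, -201.0], [386.0, -234.0], [422.0, -85.0], [285.0, -53.0]]
finger low z [136.1 138.8 147.3]
130 15 492.5226248367355 570.7613994760746 [492.5 494.6 496.8 498.3 502.  559.6 559.7 559.8 560.  560.2 560.2 560.2
 560.4 560.5 570.8]
140 33 490.6027826068311 572.3134055474914 [490.6 492.5 496.4 559.6 559.7 559.8 560.3 570.  572.3]
150 37 490.4362430907187 571.111356058302 [490.4 492.5 494.6 559.  559.4 559.6 559.9 565.4 568.8 571.1]
160 27 490.29655605885915 572.5234933266914 [490.3 492.3 495.4 558.9 559.2 559.7 560.3 560.8 568.5]
170 48 473.6283921580312 585.6463521564943 [473.6 488.5 491.3 496.9 501.2 563.4 569.7 577.4]
180 191 471.8007367637796 589.5599009416691 [471.8 484.5 491.3 495.1 500.9 569.2 575.3 579.6 585.8]
190 111 469.8336092066493 591.8236016447493 [469.8 477.7 496.6 498.3 502.8 552.7 579.8 582.3 587.9]
200 138 468.5404165200297 593.1933608711568 [468.5 480.1 502.1 511.5 532.2 549.9 559.6 582.9 592.7]
210 130 465.11159738757317 594.4112247487136 [465.1 474.4 505.1 512.7 531.5 539.6 555.1 583.4 593.3]
top 249 [[250.0, -201.0], [385.0, -234.0], [421.0, -86.0], [286.0, -53.0]]
finger low z [218.2 218.3 218.7]
```

Call:
apply_moves(
  steps=[
    [[-5,0,9],-1,-0.3],
    [[-5,0,9],-1,-0.3],
    [[-5,30,9],-1,-0.3],
    [[-5,55,10],-1,-0.3],
    [[-5,72,10],-1,-0.3],
    [[-5,72,10],-1,-0.3],
    [[-5,72,10],-1,-0.3],
  ],
)

```text
clock: 12.87
tcp_pos: [0.5398, -0.1446, 0.2276]
tcp_rot: [[0.048, 0.016, 0.999], [-0.999, 0.006, 0.048], [-0.006, -1.0, 0.017]]
contact_force: [0.4, -1.0, 0.3]
opening: 0.0559
```

```bash
python3 go.py 531 -152 228.5 2
```

```text
t 12.87 pos [ 539.8 -144.6  227.6] yaw 2.73 F [ 0.4 -1.   0.3] open 0.056
shift [ 7.  -1.1 -9.1] turn 0.7
```

Call:
apply_moves(
  steps=[
    [[3,0,0],0.3,-0.3],
    [[6,0,-2],0.6,-0.3],
    [[7,0,-4],0.6,-0.3],
    [[7,0,-6],0.6,-0.3],
    [[7,0,-8],0.6,-0.3],
    [[7,0,-9],0.6,-0.3],
    [[7,0,-10],0.6,-0.3],
    [[7,0,-11],0.6,-0.3],
    [[7,0,-12],0.6,-0.3],
    [[7,0,-12],0.6,-0.3],
  ],
)

```text
clock: 13.7
tcp_pos: [0.5288, -0.1521, 0.2277]
tcp_rot: [[0.037, 0.018, 0.999], [-0.999, 0.006, 0.037], [-0.005, -1.0, 0.019]]
contact_force: [3.1, -0.7, -0.8]
opening: 0.0557
```

```bash
python3 go.py
```

```text
t 13.7 pos [ 528.8 -152.1  227.7] yaw 2.13 F [ 3.1 -0.7 -0.8] open 0.056
```

Call:
apply_moves(
  steps=[
    [[0,0,-2.2],0,-0.3],
    [[0,0,-4.4],0,-0.3],
    [[0,0,-6.6],0,-0.3],
    [[0,0,-8.8],0,-0.3],
    [[0,0,-11],0,-0.3],
    [[0,0.5,-13.2],0,-0.3],
    [[0,1,-15.4],0,-0.3],
    [[0,1,-17.4],0,-0.3],
    [[0,1.5,-19.2],0,-0.3],
    [[0,1.5,-19.2],0,-0.3],
  ],
)

```text
clock: 14.53
tcp_pos: [0.5103, -0.1527, 0.2263]
tcp_rot: [[0.038, 0.021, 0.999], [-0.999, 0.006, 0.037], [-0.005, -1.0, 0.021]]
contact_force: [4.0, -0.1, -0.9]
opening: 0.0555
```

```bash
python3 go.py; python3 fit.py 553.8 -152 2 j
```

```text
t 14.53 pos [ 510.3 -152.7  226.3] yaw 2.15 F [ 4.  -0.1 -0.9] open 0.056
tilt [23. 22. 24. 21.] [-3958. -3653. -3548. -3012.] 6644
```

Call:
apply_moves(
  steps=[
    [[0,0.7,-2.3],0,-0.3],
    [[0,1.6,-4.6],0,-0.3],
    [[0,2.6,-6.9],0,-0.3],
    [[0,3.6,-8.9],0,-0.3],
    [[0,4.6,-10.9],0,-0.3],
    [[0,5.8,-12.9],0,-0.3],
    [[0,7.1,-14.8],0,-0.3],
    [[0,8.4,-16.6],0,-0.3],
    [[0,9.8,-18.4],0,-0.3],
    [[0,9.8,-18.4],0,-0.3],
  ],
)

```text
clock: 15.47
tcp_pos: [0.4912, -0.1534, 0.2156]
tcp_rot: [[0.037, 0.019, 0.999], [-0.999, 0.006, 0.037], [-0.005, -1.0, 0.019]]
contact_force: [2.3, 0.3, -0.2]
opening: 0.0554
```

```bash
python3 go.py; python3 fit.py 553.8 -152 2 k
```

```text
t 15.47 pos [ 491.2 -153.4  215.6] yaw 2.12 F [ 2.3  0.3 -0.2] open 0.055
tilt [49. 48. 47. 50.] [-3041. -3011. -2956. -2911.] 6827
```

Call:
apply_moves(
  steps=[
    [[0,1.2,-1.2],0,-0.3],
    [[0,2.4,-2.5],0,-0.3],
    [[0,3.7,-3.7],0,-0.3],
    [[0,5,-4.8],0,-0.3],
    [[0,6.3,-5.9],0,-0.3],
    [[0,7.6,-6.9],0,-0.3],
    [[0,9,-7.9],0,-0.3],
    [[0,10.4,-8.8],0,-0.3],
    [[0,10.4,-8.8],0,-0.3],
    [[0,10.4,-8.8],0,-0.3],
  ],
)

```text
clock: 16.4
tcp_pos: [0.4825, -0.1536, 0.205]
tcp_rot: [[0.037, 0.018, 0.999], [-0.999, 0.006, 0.037], [-0.006, -1.0, 0.018]]
contact_force: [-0.0, 1.0, 1.1]
opening: 0.0554
```

```bash
python3 go.py; python3 fit.py 553.8 -152 2 l; python3 - <<'E'
from h import *
for n in("side","top"):
    p=cam(n)
    for t in["crate_stamped","crate_plain","crate_stamped_near","crate_stamped_far","crate_plain_far"]:
        print(n,t,[(r["confidence"],np.round(r["point"])) for r in spot_point(p,t)[:4]])
a=cv2.imread("pics/ls.png")[100:310,120:400]; cv2.imwrite("pics/l2.png",cv2.resize(a,(800,600),interpolation=cv2.INTER_CUBIC))
E
```

```text
t 16.4 pos [ 482.5 -153.6  205. ] yaw 2.13 F [-0.   1.   1.1] open 0.055
tilt [62. 63. 64. 61.] [-2962. -2961. -2910. -2843.] 5812
side crate_stamped [(0.82, array([297., 238.])), (0.18, array([277., 170.]))]
side crate_plain [(0.88, array([188., 120.])), (0.81, array([168., 190.])), (0.8, array([277., 172.])), (0.73, array([188., 275.]))]
side crate_stamped_near [(0.81, array([287., 255.]))]
side crate_stamped_far [(0.87, array([307., 219.]))]
side crate_plain_far [(0.96, array([163., 128.])), (0.85, array([216., 281.])), (0.58, array([179., 170.])), (0.57, array([301., 165.]))]
top crate_stamped [(0.89, array([311., 172.]))]
top crate_plain [(0.96, array([220., 256.])), (0.66, array([138., 239.])), (0.22, array([269., 151.]))]
top crate_stamped_near [(0.89, array([309., 181.])), (0.17, array([226., 160.]))]
top crate_stamped_far [(0.86, array([313., 159.]))]
top crate_plain_far [(0.78, array([133., 254.])), (0.74, array([201., 244.])), (0.68, array([227., 142.])), (0.2, array([311., 169.]))]
```

View pics/l2.png

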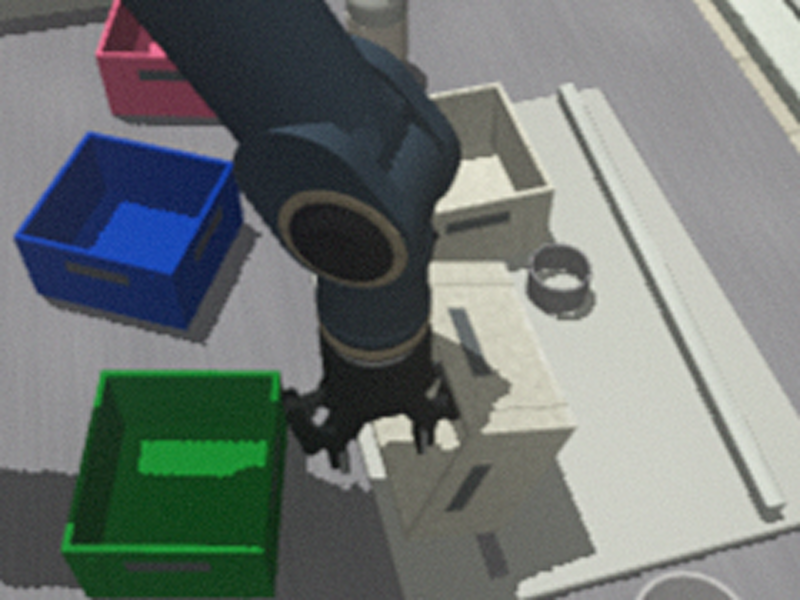

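The right crate is held at about 62–63° and nothing else is touched; the knuckle clears the green crate. Again the underside faces away from both cameras. In both views the networks put `crate_stamped` on the right crate with confidence 0.8–0.9. I'll hold briefly, then lower.

Call:
apply_moves(
  steps=[
    [[0,0,0],0,-0.3],
    [[0,0,0],0,-0.3],
    [[0,0,0],0,-0.3],
    [[0,-1.8,1.3],0,-0.3],
    [[0,-3.6,2.8],0,-0.3],
    [[0,-5.4,4.2],0,-0.3],
    [[0,-7.1,5.7],0,-0.3],
    [[0,-8.8,7.3],0,-0.3],
    [[0,-10.4,9],0,-0.3],
    [[0,-11.9,10.7],0,-0.3],
  ],
)

```text
clock: 17.93
tcp_pos: [0.4944, -0.1534, 0.2181]
tcp_rot: [[0.037, 0.022, 0.999], [-0.999, 0.006, 0.037], [-0.005, -1.0, 0.022]]
contact_force: [1.2, 0.3, 3.0]
opening: 0.0554
```

```bash
python3 go.py; python3 fit.py 553.8 -152 2 m
```

```text
t 17.93 pos [ 494.4 -153.4  218.1] yaw 2.14 F [1.2 0.3 3. ] open 0.055
tilt [43. 44. 42. 45.] [-3236. -3228. -3101. -3041.] 7009
```

Call:
apply_moves(
  steps=[
    [[0,-1.5,2],0,-0.3],
    [[0,-3,4.2],0,-0.3],
    [[0,-4.6,6.9],0,-0.3],
    [[0,-6.1,9.6],0,-0.3],
    [[0,-7.2,12],0,-0.3],
    [[0,-8,14.2],0,-0.3],
    [[0,-8.7,16.5],0,-0.3],
    [[0,-9.2,18.7],0,-0.3],
    [[0,-9.8,20.7],0,-0.3],
    [[0,-10.2,22.7],0,-0.3],
  ],
)

```text
clock: 18.87
tcp_pos: [0.5177, -0.1526, 0.2292]
tcp_rot: [[0.038, 0.024, 0.999], [-0.999, 0.005, 0.038], [-0.004, -1.0, 0.024]]
contact_force: [3.1, 0.6, 3.9]
opening: 0.0557
```

Call:
apply_moves(
  steps=[
    [[0,0,2],0,-0.3],
    [[0,0,4],0,-0.3],
    [[0,0,6],0,-0.3],
    [[0,0,8],0,-0.3],
    [[0,0,10],0,-0.3],
    [[0,0,12],0,-0.3],
    [[0,0,14],0,-0.3],
    [[0,0,16],0,-0.3],
    [[0,0,18],0,-0.3],
    [[0,0,22],0,-0.3],
  ],
)

```text
clock: 19.7
tcp_pos: [0.5389, -0.1519, 0.2291]
tcp_rot: [[0.037, 0.021, 0.999], [-0.999, 0.006, 0.037], [-0.005, -1.0, 0.021]]
contact_force: [-0.4, 0.3, -1.0]
opening: 0.0555
```

```bash
python3 go.py 627 -149 330 92; python3 rects.py
```

```text
t 19.7 pos [ 538.9 -151.9  229.1] yaw 2.12 F [-0.4  0.3 -1. ] open 0.056
shift [ -0.1 -99.   90.3] turn -89.9
top L [615.  112.8] [141.6 151.3] 2.35 z 91.57905113217694
top R [ 625.1 -149.6] [141.2 150.9] 2.28 z 91.88984914797155
top cutter [680.1  -9.2  37.2]
side L [624.7  40.1] [146.1  40.7] 19.47 z 90.6634478678451
side R [ 625.5 -149.7] [141.2 151.9] 1.98 z 91.04641115855961
side cutter [681.3 -10.5  37. ]
```

Call:
apply_moves(
  steps=[
    [[0,-40,0],0,-0.3],
    [[0,-75,10],-5,-0.3],
    [[0,-99,50],-12,-0.3],
    [[3,-99,90],-90,-0.3],
    [[3,-99,116],-90,-0.3],
    [[3,-99,116],-90,-0.3],
    [[3,-99,116],-90,-0.3],
    [[3,-99,116],-90,-0.3],
    [[3,-99,116],-90,-0.3],
    [[3,-99,116],-90,-0.3],
  ],
)

```text
clock: 20.63
tcp_pos: [0.6535, -0.1508, 0.3308]
tcp_rot: [[0.904, 0.022, 0.428], [-0.428, 0.005, 0.904], [0.018, -1.0, 0.014]]
contact_force: [-0.6, 0.2, -0.2]
opening: 0.0555
```

```bash
python3 go.py 655 -148.5 330 92
```

```text
t 20.63 pos [ 653.5 -150.8  330.8] yaw 64.67 F [-0.6  0.2 -0.2] open 0.055
shift [0.3 0.9 2.7] turn -27.3
```

Call:
apply_moves(
  steps=[
    [[0,0,2.5],-27,-0.3],
    [[0,0,2.5],-27,-0.3],
    [[0,0,2.5],-27,-0.3],
    [[0,0,2.5],-27,-0.3],
    [[0,0,2.5],-27,-0.3],
    [[0,0,2.5],-27,-0.3],
  ],
)

```text
clock: 21.13
tcp_pos: [0.6544, -0.1488, 0.3306]
tcp_rot: [[0.999, 0.021, -0.026], [0.026, 0.005, 1.0], [0.022, -1.0, 0.005]]
contact_force: [0.3, 0.2, 0.8]
opening: 0.0556
```

```bash
python3 go.py 655 -148.5 207 92; python3 - <<'E'
from h import *
save(cam("side"),"n.png")
E
```

```text
t 21.13 pos [ 654.4 -148.8  330.6] yaw 91.49 F [0.3 0.2 0.8] open 0.056
shift [ -2.  123.6  -0.3] turn -0.5
```

View pics/n.png

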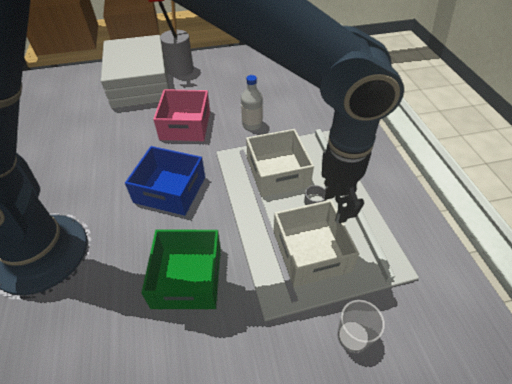

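The gripper hangs over the right crate at about (345,195), with its jaws along y. Everything else is in place and both crates are on their bases. I'll descend inside the crate.

Call:
apply_moves(
  steps=[
    [[-2,40,0],0,-0.3],
    [[-2,75,0],0,-0.3],
    [[-2,100,0],0,-0.3],
    [[-2,115,0],0,-0.3],
    [[-2,123,0],0,-0.3],
    [[-2,123,0],0,-0.3],
    [[-2,123,0],0,-0.3],
  ],
)

```text
clock: 21.77
tcp_pos: [0.6554, -0.1482, 0.2081]
tcp_rot: [[0.999, 0.022, -0.026], [0.025, 0.005, 1.0], [0.022, -1.0, 0.004]]
contact_force: [-0.3, 0.4, -0.2]
opening: 0.0553
```

```bash
python3 go.py 655 -148.5 207 92
```

```text
t 21.77 pos [ 655.4 -148.2  208.1] yaw 91.46 F [-0.3  0.4 -0.2] open 0.055
shift [-0.4  1.1 -0.2] turn -0.5
```

Call:
apply_moves(
  steps=[
    [[6,0,0],0,-0.3],
    [[12,0,0],0,-0.3],
    [[17,0,0],0,-0.3],
    [[20,0,0],0,-0.3],
    [[23,0,0],0,-0.3],
    [[27,0,0],0.3,-0.3],
    [[31,0,0],0.6,-0.3],
    [[35,0,0],0.9,-0.3],
    [[39,0,0],1.2,-0.3],
    [[43,0,0],1.5,-0.3],
  ],
)

```text
clock: 22.6
tcp_pos: [0.6988, -0.1471, 0.2087]
tcp_rot: [[1.0, 0.022, 0.001], [-0.001, 0.005, 1.0], [0.022, -1.0, 0.005]]
contact_force: [-2.1, 0.3, -1.0]
opening: 0.0554
```

```bash
python3 go.py; python3 rects.py
```

```text
t 22.6 pos [ 698.8 -147.1  208.7] yaw 89.93 F [-2.1  0.3 -1. ] open 0.055
top L [615.4 112.6] [141.1 151.3] 2.56 z 92.12996647443244
top R [650.4 -91.9] [141.   42.7] 1.41 z 92.14932387180542
top cutter [680.   -9.3  36.7]
side L [616.3 113.5] [141.2 154.5] 2.07 z 90.87360791217753
side R [ 651.4 -146.9] [140.8 152.8] 0.26 z 90.84111691286932
side cutter [680.9  -9.   37. ]
```

Call:
apply_moves(
  steps=[
    [[4,0,0],0.3,-0.3],
    [[8,0,0],0.6,-0.3],
    [[12,0,0],0.6,-0.3],
    [[16,0,0],0.6,-0.3],
    [[20,0,0],0.6,-0.3],
    [[24,0,0],0.6,-0.3],
    [[28,0,0],0.6,-0.3],
    [[31,0,0],0.6,-0.3],
    [[33,0,0],0.6,-0.3],
    [[35,0,0],0.6,-0.3],
  ],
)

```text
clock: 23.53
tcp_pos: [0.7346, -0.1469, 0.2098]
tcp_rot: [[1.0, 0.024, 0.011], [-0.011, 0.005, 1.0], [0.024, -1.0, 0.005]]
contact_force: [-1.7, 0.1, -1.1]
opening: 0.0555
```

```bash
python3 go.py; python3 rects.py
```

```text
t 23.53 pos [ 734.6 -146.9  209.8] yaw 89.37 F [-1.7  0.1 -1.1] open 0.056
top L [615.2 113.4] [141.1 150. ] 1.84 z 92.23788162034623
top R [686.8 -92.4] [ 44.6 140.4] 89.94 z 91.90678280087829
top cutter [681.8  -9.3  36.7]
side L [616.4 112.9] [140.7 153.9] 1.92 z 90.7812134860544
side R [ 687.6 -145.5] [152.9 141. ] 89.29 z 90.97526893917961
side cutter [681.3  -8.9  36.9]
```

Call:
apply_moves(
  steps=[
    [[1,0,0],0,-0.3],
    [[2,0,0],0,-0.3],
    [[3,0,0],0,-0.3],
    [[4,0,0],0,-0.3],
    [[4.5,0,0],0,-0.3],
    [[5,0,0],0,-0.3],
  ],
)

```text
clock: 24.13
tcp_pos: [0.7398, -0.1469, 0.21]
tcp_rot: [[1.0, 0.025, 0.011], [-0.011, 0.005, 1.0], [0.025, -1.0, 0.005]]
contact_force: [-2.7, 0.9, -0.5]
opening: 0.0553
```

Call:
apply_moves(
  steps=[
    [[0.6,0,0],0,-0.3],
    [[1.2,0,0],0,-0.3],
    [[1.8,0,0],0,-0.3],
    [[1.8,0,0],0,-0.3],
  ],
)

```text
clock: 24.47
tcp_pos: [0.7411, -0.147, 0.21]
tcp_rot: [[1.0, 0.023, 0.011], [-0.011, 0.005, 1.0], [0.022, -1.0, 0.005]]
contact_force: [-5.2, 0.8, 0.8]
opening: 0.0551
```

Call:
apply_moves(
  steps=[
    [[0.7,0,0],0,-0.3],
    [[1.4,0,0],0,-0.3],
    [[2,0,0],0,-0.3],
    [[2,0,0],0,-0.3],
  ],
)

```text
clock: 24.8
tcp_pos: [0.7427, -0.147, 0.2101]
tcp_rot: [[1.0, 0.021, 0.011], [-0.012, 0.005, 1.0], [0.021, -1.0, 0.005]]
contact_force: [-4.9, 0.4, 2.5]
opening: 0.0557
```

```bash
python3 go.py; python3 rects.py|grep R
```

```text
t 24.8 pos [ 742.7 -147.   210.1] yaw 89.35 F [-4.9  0.4  2.5] open 0.056
top R [695.3 -90.7] [141.5  42.1] 0.24 z 93.5956947565846
side R [ 695.1 -146.5] [152.3 142.2] 89.36 z 92.42758149183753
```

Call:
apply_moves(
  steps=[
    [[-1,0,0],0,-0.3],
    [[-2,0,0],0,-0.3],
    [[-3,0,0],0,-0.3],
    [[-5,0,0],0,-0.3],
    [[-8,0,0],0,-0.3],
    [[-8,0,0],0,-0.3],
  ],
)

```text
clock: 25.4
tcp_pos: [0.7346, -0.147, 0.2103]
tcp_rot: [[1.0, 0.022, 0.011], [-0.012, 0.005, 1.0], [0.022, -1.0, 0.005]]
contact_force: [0.0, 0.1, 0.1]
opening: 0.0557
```

```bash
cat > gap.py <<'E'
from h import *
ps=[cam("top"),cam("side")]
for p in ps:
    X=cloud(p).reshape(-1,3)*1000; I=p["image"].reshape(-1,3).min(1)
    # rail top plane points -> near face line; crate far rim
    P=X[np.all((X>[740,-275,30])&(X<[800,250,40]),1)]
    r=cv2.minAreaRect(P[:,:2].astype(np.float32)); 
    far=[]
    for y in range(-215,-75,20):
        Q=X[np.all((X>[740,y,86])&(X<[800,y+20,97]),1)&(I>70)]
        far.append(round(float(np.percentile(Q[:,0],97)),1) if len(Q)>3 else None)
    rn=[]
    for y in list(range(-270,-220,20))+list(range(-60,230,40)):
        Q=P[(P[:,1]>y)&(P[:,1]<y+20)]; rn.append((y+10,round(float(np.percentile(Q[:,0],3)),1)) if len(Q)>3 else None)
    print("rail c",np.round(r[0],1),np.round(r[1],1),round(r[2],2),"near",rn,"\ncrate far rim y-205..",far)
E
python3 go.py; python3 rects.py|grep R; python3 gap.py
```

```text
t 25.4 pos [ 734.6 -147.   210.3] yaw 89.35 F [0.  0.1 0.1] open 0.056
top R [693.2 -91.2] [141.4  45. ] 1.47 z 92.4436388064868
side R [ 692.7 -146.5] [152.6 140.9] 89.48 z 91.02099487049313
rail c [760.6 -12.4] [496.2  39.5] 89.59 near [(-260, 761.2), None, None, (-50, 762.7), (-10, 762.8), (30, 764.7), (70, 764.4), (110, 764.8), (150, 765.0), (190, 766.9), (230, 766.9)] 
crate far rim y-205.. [None, None, None, None, None, 763.3, 763.2]
rail c [761.7 -12.8] [499.2  38.8] 89.16 near [(-260, 761.8), (-240, 761.7), (-220, 743.2), None, (-10, 764.6), (30, 765.1), (70, 765.3), (110, 765.8), (150, 766.5), (190, 767.9), (230, 767.6)] 
crate far rim y-205.. [762.5, None, None, None, None, None, None]
```

The crate has settled flat. I'll press it once more from lower down, at rail height, so it can't rock.

Call:
apply_moves(
  steps=[
    [[0,5,0],0,-0.3],
    [[0,10,0],0,-0.3],
    [[0,10,0],0,-0.3],
    [[2,10,0],0,-0.3],
    [[4,10,0],0,-0.3],
    [[5,10,0],0,-0.3],
    [[6,10,0],0,-0.3],
    [[7,10,0],0,-0.3],
    [[7,10,0],0,-0.3],
  ],
)

```text
clock: 26.35
tcp_pos: [0.742, -0.147, 0.2003]
tcp_rot: [[1.0, 0.021, 0.011], [-0.011, 0.005, 1.0], [0.021, -1.0, 0.005]]
contact_force: [-4.8, 1.1, 1.8]
opening: 0.0557
```

Call:
apply_moves(
  steps=[
    [[0.7,0,0],0,-0.3],
    [[1.4,0,0],0,-0.3],
    [[1.4,0,0],0,-0.3],
  ],
)

```text
clock: 26.6
tcp_pos: [0.7429, -0.147, 0.2003]
tcp_rot: [[1.0, 0.019, 0.011], [-0.012, 0.005, 1.0], [0.019, -1.0, 0.006]]
contact_force: [-6.4, 0.8, 3.8]
opening: 0.0557
```

```bash
python3 go.py; python3 rects.py|grep R
```

```text
t 26.6 pos [ 742.9 -147.   200.3] yaw 89.34 F [-6.4  0.8  3.8] open 0.056
top R [695.8 -89.4] [140.9  42.1] 1.43 z 92.72894512614818
side R [ 695.1 -146.7] [141.2 152.5] 0.0 z 91.62439123129793
```

Call:
apply_moves(
  steps=[
    [[-0.7,0,0],0,-0.3],
    [[-1.4,0,0],0,-0.3],
    [[-2.1,0,0],0,-0.3],
    [[-3,0,0],0,-0.3],
    [[-5,0,0],0,-0.3],
    [[-12,0,0],0,-0.3],
    [[-20,0,0],0,-0.3],
    [[-22,-30,0],0,-0.3],
    [[-22,-70,0],0,-0.3],
    [[-22,-110,0],0,-0.3],
  ],
)

```text
clock: 27.53
tcp_pos: [0.7178, -0.1473, 0.3098]
tcp_rot: [[1.0, 0.017, 0.012], [-0.012, 0.006, 1.0], [0.017, -1.0, 0.006]]
contact_force: [0.8, 0.6, 1.2]
opening: 0.0554
```

Call:
apply_moves(
  steps=[
    [[-40,-60,0],0,-0.3],
    [[-80,-90,0],0,-0.3],
    [[-150,-90,0],0,-0.3],
    [[-230,-90,0],0,-0.3],
    [[-230,-90,0],0,-0.3],
    [[-230,-90,0],0,-0.3],
    [[-230,-90,0],0,-0.3],
    [[-230,-90,0],0,-0.3],
  ],
)

```text
clock: 28.2
tcp_pos: [0.4824, -0.1457, 0.3967]
tcp_rot: [[1.0, 0.017, 0.014], [-0.014, 0.006, 1.0], [0.017, -1.0, 0.006]]
contact_force: [0.3, 0.2, 0.2]
opening: 0.0557
```

```bash
python3 go.py; python3 rects.py; python3 gap.py; python3 - <<'E'
from h import *
p=cam("top");q=cam("side")
a=cv2.resize(p["image"][85:220,170:400,::-1],(800,470),interpolation=cv2.INTER_CUBIC)
cv2.imwrite("pics/z.png",a)
E
```

```text
t 28.2 pos [ 482.4 -145.7  396.7] yaw 89.2 F [0.3 0.2 0.2] open 0.056
top L [615.6 113.5] [141.9 151.2] 2.62 z 91.79971551700737
top R [ 692.3 -146. ] [151.8 141.8] 89.26 z 91.79129080000627
top cutter [680.8  -9.2  36.9]
side L [623.7 113. ] [126.4 153.8] 1.3 z 90.63506802879661
side R [ 692.6 -145.9] [152.3 141.8] 89.46 z 90.97337629152884
side cutter [681.2  -7.7  37.1]
rail c [761.2 -12. ] [494.9  38.8] 89.34 near [(-260, 760.6), (-240, 761.5), (-220, 755.4), (-50, 763.5), (-10, 764.6), (30, 764.5), (70, 764.9), (110, 764.6), (150, 765.1), (190, 766.5), (230, 766.8)] 
crate far rim y-205.. [761.0, 761.1, 760.6, 761.0, 760.5, 762.7, 763.1]
rail c [761.3 -12. ] [500.8  39.9] 89.24 near [(-260, 761.6), (-240, 760.9), (-220, 744.1), None, (-10, 764.9), (30, 765.4), (70, 765.4), (110, 766.2), (150, 766.3), (190, 767.6), (230, 767.7)] 
crate far rim y-205.. [761.4, 761.7, 762.8, 762.5, 762.6, 763.3, 763.2]
```

View pics/z.png

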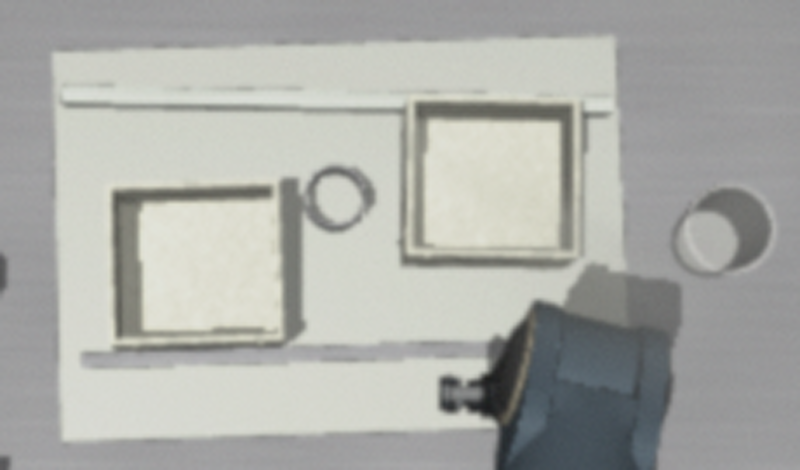

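The right crate sits flush along the rail at (495,100–260). The left crate is at its strip, and the cutter and cup haven't moved. I'm handing in.

```bash
python3 -c "
from cell import *
print(job_done())"
```

```text
the job is handed in; nothing more can be done
None
```

I tipped both crates and pushed the right-hand one flush to the dispatch rail. However, I never saw the ring: I chose the right-hand crate on the detection networks' word alone. The job was handed in at about 28 s.

- **Tipping:** I tipped the left crate first, then the right, each to about 62°. Each was held there and lowered onto its base under finger contact.
- **Choosing the stamped crate:** the underside faced away from both cameras while the crates were tipped. In both views, before and during tipping, the networks put `crate_stamped` on the right crate (confidence 0.67–0.92). They also put its near and far points there. There were two stray hits on the left crate in the side view (0.71 and 0.18) and one weak near-point hit in the top view (0.17).
- **Last checks:**

| Item | Result |
|---|---|
| Right crate, far rim | x about 761–763 mm, same as the rail's near face within the 2 mm calibration |
| Right crate, turn | about -0.5° to -0.7°; the rail is at about -0.7° |
| Right crate, seating | flat on its base; it rocked slightly under the final press and settled back |
| Left crate | about 1.5 mm closer to the robot than at the start, from being pulled against the strip when tipped |
| Cutter and measuring cup | unmoved |
| Spray bottle | upright and in place in the last side view that showed it, just before the push; I didn't measure it again |

- **Contact with the blue look-alike:** while I was tipping the left crate, the gripper's outer finger pressed on the blue crate's rim with about 12 N. I backed off, and measurements before and after show it did not move.

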